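Open the vacuum pump's oil filler

TASK

The vacuum pump on the steel table is due for an oil top-up: unscrew its black filler cap anticlockwise without ever pulling or pushing hard on the thread, and keep hold of the cap as it comes free, because a spring plunger under it would pop it off. Then set the cap down gently, open side down, flat on the floor of the empty shallow tray, let go, and leave the tubs and the oil bottle where they stand.

Things in the scene. Friction and masses are not known exactly. Their poses are not given: they have to be found in the camera images.
- cap: Black round ribbed screw cap, 50 mm wide, 33 mm tall, about 60 g, on the pump's vertical neck. Origin: centre of its open lower rim; z up through the closed top. Right-handed thread: loosened anticlockwise seen from above, rising 12 mm a turn, so the hand must follow it up. Free after about 1.1 to 1.4 turns, when its origin is about 20.5 mm above neck; let go before that, it stays where it was left.
- cap_top (a point): Centre of the cap's closed top, 33 mm above its origin. The cap may be gripped across its side at any yaw; a grip of 10 to 20 N is enough. Turning takes about 0.05 to 0.15 N m. The thread has about 1.5 mm of play along the axis; more than 30 N between cap and pump is too much for it.
- neck (a point): Point on the vertical axis of the pump's filler neck at the foot of the thread, 140 mm above the table. The neck is 39 mm wide over the thread. The round boss below this point is 46 mm wide, 22 mm tall, on the flat top of the oil case, so finger tips have 22 mm of free depth beside it.
- neck_mouth (a point): Centre of the bare neck's upper end, 30 mm above neck. A brass spring plunger, 16 mm wide, stands out of it inside the cap and pushes the cap's top up with 1.5 to 3 N all along the way (its travel is 26 mm).
- pump: Grey vacuum pump, fixed to the table: oil case 130 by 120 mm, 118 mm tall, with the neck at its middle, and behind it (along the pump's +x) a motor 104 mm wide, 120 mm tall (a terminal box on it to 138 mm), reaching 243 mm from the neck. Origin: on the table, below the neck; x points from the neck to the motor, z up.
- tray: Empty shallow rectangular aluminium tray, loose, 160 mm (x) by 140 mm (y), 22 mm tall, walls 3 mm, floor 3 mm thick; 0.6 kg. Origin: centre of its underside.
- tub_a: Filled clear deli tub, 84 mm wide at the rim, 60 mm tall, loose, 0.3 kg, near the robot. Origin: centre of its underside.
- tub_b: The same kind of tub, between the two working places and further away.
- tub_c: The same kind of tub, on the left.
- oil_bottle: Closed amber oil bottle, 68 mm wide, 190 mm tall, loose, on the right. Origin: centre of its underside.
Things that resemble listed ones, but are neither listed nor needed, are in the scene too. There is more than one size of the tray; the one meant has the size given above.

How it is judged:
On the way:
1. the cap is off the thread, held in the fingers over the neck (z of cap in the frame of neck above 0.032 m and horizontal distance between cap and neck below 0.05 m and contact force between the fingers and cap above 1 N), for 0.05 s.
At the end, for the whole second after the job is handed in: The cap lies at rest, open side down and flat (within 0.1 rad), on the floor of the level tray, wholly inside its walls, and is released (z of cap in the frame of tray between 0 and 0.006 m and x of cap in the frame of tray between -0.056 and 0.056 m and y of cap in the frame of tray between -0.046 and 0.046 m and angle between cap's own z axis and vertical below 0.1 rad and angle between tray's own z axis and vertical below 0.05 rad and linear speed of cap below 0.02 m/s and contact force between the fingers and cap below 0.05 N); the robot touches nothing.
It fails at once if the thread is forced: more than 30 N between the cap and the pump (contact force between cap and pump above 30 N).
It fails at once if the cap springs off the thread while not held (z of cap in the frame of neck above 0.0275 m and horizontal distance between cap and neck below 0.04 m and contact force between the fingers and cap below 0.1 N).
It fails at once if the cap is dropped (falls unheld faster than 0.45 m/s) (linear speed of cap above 0.45 m/s and contact force between the fingers and cap below 0.1 N).
It fails at once if the cap is pressed or knocked into the tray with more than 35 N (contact force between cap and tray above 35 N).
It fails at once if a tub or the oil bottle is moved by more than 20 mm (distance of any of tub_a, tub_b, tub_c, oil_bottle from where it was at the start of the episode above 0.02 m).
It also fails if it takes over 72 s, if anything falls off the work surface, if the arm or the gripper's body presses on something with over 40 N, if the wrist force passes 120 N, or if a joint passes its speed limit or range.

ROBOT

A 6-joint arm with a two-finger parallel gripper is mounted at the origin on the work surface. World frame = base frame: x ahead of the robot, y to its left, z up, the work surface at z = 0. Lengths are in m, angles in rad, forces in N, time in s.
With the tool pointing down it reaches from about 0.35 to 0.975 m from the base axis. Payload 4.9 kg.
Tool frame: the origin (TCP) lies midway between the tips of the shut fingers; the grasp point (between the pads) lies 19 mm behind it; z points along the fingers, y is the line along which they close (so a half turn about z gives the same grasp; the last joint's range is limited). The gripper opens to 85 mm and grips with 20 to 120 N. Pads are 22 mm wide; open, the fingers measure 114 mm over their backs; the gripper's body (76 mm by 85 mm) begins 54 mm behind the grasp point. The pads swing forward as they close: fully open they stand 13 mm farther back than shut.
Start: joints at [1.133, 0.053, 1.613, -0, 1.476, -0.119], TCP at [0.196, 0.593, 0.231] pointing down, gripper open.
Joint ranges: [-3.01, 3.01], [-1.01, 2.22], [0.06, 2.58], [-1.02, 4.17], [0.09, 2.62], [-3.14, 3.14]. Speed limits (rad/s): [2.57, 2.57, 3.14, 3.14, 3.14, 3.14].

INTERFACE

Orientations are given as a rotation vector (axis times angle).
In Python, from station import ctrl gives the robot as it stands. The module is installed in compiled form; this text tells all that it offers.
- The arm moves only by the shell command python3 -m handwheel 'ROWS' [OPENING] [FORCE]. ROWS is JSON, a list of rows, each a list of 2 entries, a list of its own where there are three numbers: the shift along the tool's x, y, z in cm, then the turn, a rotation vector about the tool's x, y, z in rad. In form: [[[tx, ty, tz], [ax, ay, az]], ...]. A call has 1 to 5 rows; each row is the pose to reach, as a shift and turn from the pose commanded when the call began, along the tool's axes at that moment; what a row does not reach only later rows make up. A row lasts 1/8 s, in which the tool goes at most 62.5 mm and 10.7 degrees, less where a joint would pass 70% of its speed; a pose out of reach is approached as far as the arm can. A call with a gripper value outside its range is refused whole. OPENING is the gripper's target within -1 to 1 (shut at 1, half-way at 0, fully open at -1), set as the call begins (- or left out, the last holds). The fingers move at their own pace and stop on an object; FORCE is the grip in N (left out, the last holds). Time passes only in rows, so rows that repeat a pose let the fingers close. It gives the time, the measured TCP pose, the force, the opening and the grip force at its end, in the units of the state.
- ctrl.get_obs(): the state, without advancing time (a new reading comes with each control period).
- ctrl.get_image(name): name is "scene" or "top"; returns the picture (384x512x3 uint8, blue, green, red); there is no depth.
- ctrl.calibration(name): a dict with "fx", "fy", "cx", "cy" (pixels), "R" (3x3) and "t" (3): a world point X has camera coordinates R X + t. Camera axes: x right, y down, z forward; pixel columns grow to the right and rows downward; lengths in m; the calibration is good to about 2 mm. A picture is of the moment at which its call begins. calibration takes no time and is no camera call.
- ctrl.finish_job(): hands the job in; it is judged then, once.
Trained networks look in the newest picture that a camera, given by its name, has taken for a name from the list of things; names that differ only in an ending like _2 or _b are one class to them, and where a whole thing is asked for, a point or a joint stands for the part that bears it (a point fixed in the world has none). Each returns a list of dicts, best first, with "score" (0 to 1); they miss things now and then, are a little off and sometimes report something else, mostly with a low value. They report only what shows in the picture. A call takes as long as a camera call. They do not tell look-alikes from the thing itself.
- ctrl.look_for(camera, query): "position" ([column, row] in pixels, amid what is visible of it).
- ctrl.landmark_of(camera, query): "position" ([column, row] in pixels: a listed point, or the origin of a listed thing).
The state is a dict: "t": time; "q": joint angles; "dq": joint speeds; "effort": joint torques, N m; "tool_pos": TCP position; "tool_rot": TCP orientation; "contact_force": force on the tool from outside, world axes, zero at the start; "wrist_torque": the same for the moment, N m; "opening": finger opening in m; "grip_force": force on a finger pad.
Only numpy, scipy, OpenCV 4.12 (cv2) and the standard library are available. Lean on these libraries where they do the work, as an engineer would, in place of code of your own. Each camera call takes 0.05 s, during which the arm holds its last target. There are 200 camera calls.

## Working session

There is one attempt and no reset: what is moved stays moved. The work goes in short steps, Python scripts to look and compute and a shell command to move; the robot and the scene stay as the last step left them, time stands still between calls to the robot, and variables do not carry over. Pictures are saved under pics/ and viewed, at most 10 in all, crops included, and the job is handed in when it is done.

```bash
mkdir -p pics; cat > h.py <<'E'
import numpy as np, cv2
from station import ctrl
def ray(cam,px):
    c=ctrl.calibration(cam); R=np.array(c["R"]); t=np.array(c["t"])
    d=R.T@np.array([(px[0]-c["cx"])/c["fx"],(px[1]-c["cy"])/c["fy"],1]); return -R.T@t,d
def atz(cam,px,z):
    o,d=ray(cam,px); return o+d*(z-o[2])/d[2]
def proj(cam,X):
    c=ctrl.calibration(cam); p=np.array(c["R"])@np.array(X)+np.array(c["t"]); return np.array([c["fx"]*p[0]/p[2]+c["cx"],c["fy"]*p[1]/p[2]+c["cy"]])
E
python3 - <<'E'
from h import *
np.set_printoptions(precision=4,suppress=True)
for c in("scene","top"):
    cv2.imwrite(f"pics/{c}0.png",ctrl.get_image(c)); print(c,ray(c,(256,192)))
    for q,z in(("cap_top",.173),("neck",.14),("tray",0),("tub_a",0),("oil_bottle",0),("pump",0)):
        for r in ctrl.landmark_of(c,q)[:5]: print(q,np.round(r["position"],1),round(r["score"],2),atz(c,r["position"],z))
o=ctrl.get_obs();print(o)
E
```

```text
scene (array([1.2199, 0.4433, 1.1634]), array([-0.5213, -0.3323, -0.7862]))
cap_top [200.3 160.6] 0.67 [ 0.5468 -0.1899  0.173 ]
cap_top [206.6 201.2] 0.22 [ 0.6659 -0.08    0.173 ]
neck [202.8 170. ] 0.88 [ 0.5528 -0.1803  0.14  ]
tray [391.  239.9] 0.88 [0.3919 0.4202 0.    ]
tray [341.5 205.2] 0.8 [0.3478 0.2284 0.    ]
tray [313.7 253.3] 0.68 [0.5621 0.2321 0.    ]
tray [202.  166.6] 0.55 [ 0.4498 -0.2778  0.    ]
tub_a [383.7 288.3] 0.98 [0.5611 0.4611 0.    ]
tub_a [273.9 189.7] 0.92 [ 0.4077 -0.0005  0.    ]
tub_a [229.  250.3] 0.89 [0.6892 0.0008 0.    ]
oil_bottle [162.  152.3] 0.68 [ 0.4691 -0.4479  0.    ]
pump [206.  195.6] 0.86 [ 0.5506 -0.1873  0.    ]
top (array([0.2648, 0.0073, 1.5017]), array([ 0.1665, -0.014 , -0.9861]))
cap_top [313.  169.8] 0.66 [ 0.5532 -0.1834  0.173 ]
neck [313.5 171.7] 0.96 [ 0.5544 -0.1895  0.14  ]
tray [184.9 181. ] 0.81 [0.5604 0.2242 0.    ]
tray [125.2 232.3] 0.64 [0.392  0.4193 0.    ]
tray [182.5 244.9] 0.62 [0.3471 0.2305 0.    ]
tub_a [249.8 142.8] 0.93 [0.6892 0.0036 0.    ]
tub_a [250.7 226.3] 0.84 [0.4038 0.0059 0.    ]
tub_a [114.8 184.6] 0.56 [0.5525 0.4591 0.    ]
oil_bottle [388.2 197.2] 0.96 [ 0.4923 -0.456   0.    ]
oil_bottle [115.3 184.1] 0.19 [0.5542 0.4575 0.    ]
pump [306.2 184.7] 0.56 [ 0.54   -0.1832  0.    ]
{'t': 0.7, 'q': array([ 1.133 ,  0.0527,  1.6128,  0.    ,  1.476 , -0.119 ]), 'dq': array([-0.0011,  0.0001, -0.0012,  0.0001, -0.0029,  0.0008]), 'effort': array([  0.0027, -39.3525, -37.0382,   0.    ,   0.    ,   0.    ]), 'tool_pos': array([0.1959, 0.5935, 0.2314]), 'tool_rot': array([0.4986, 3.1018, 0.0001]), 'contact_force': array([ 0.4931, -0.0076, -0.685 ]), 'wrist_torque': array([ 0.0124,  0.0442, -0.0467]), 'grip_force': 0.0, 'opening': 0.08548829510922176}
```

View pics/top0.png

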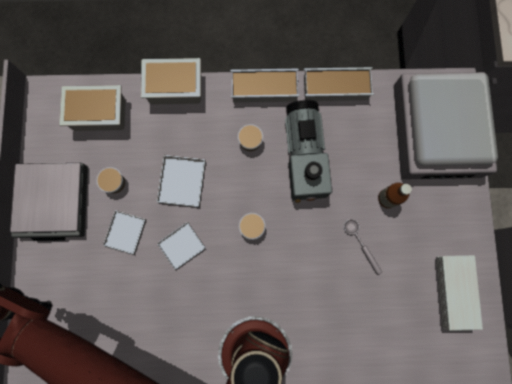

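View pics/scene0.png

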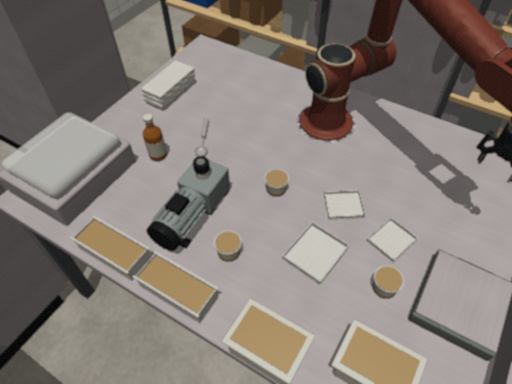

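The top picture shows the pump with its cap at (313,170) and the motor pointing to +x. The large tray is at (182,182), with two smaller look-alikes at (125,232) and (182,246). The tubs are at (250,137), (252,227) and (110,180), and the bottle is at (398,193).

I'll refine the neck and the tray before setting out.

```bash
python3 - <<'E'
from h import *
np.set_printoptions(precision=4,suppress=True)
T=cv2.imread("pics/top0.png");S=cv2.imread("pics/scene0.png")
f=lambda I,u,v:cv2.resize(I[v-25:v+25,u-25:u+25],(400,400),interpolation=cv2.INTER_CUBIC)
cv2.imwrite("pics/cap.png",np.hstack([f(T,313,172),f(S,202,166)]))
# tray outline
g=cv2.inRange(T[140:225,145:222].min(2),150,255); n,l,s,c=cv2.connectedComponentsWithStats(g)
i=1+s[1:,4].argmax(); ys,xs=np.where(l==i)
b=cv2.boxPoints(cv2.minAreaRect(np.c_[xs+145,ys+140].astype(np.float32)))
P=np.array([atz("top",p,.012)[:2] for p in b]);print(P,P.mean(0),np.linalg.norm(P-np.roll(P,1,0),axis=1))
# repeated network readings, two-ray least squares
L={}
for q in("neck","cap_top","neck_mouth","tray"):
  for c in("top","scene"):
    r=[]
    for k in range(3):
        ctrl.get_image(c); o=ctrl.landmark_of(c,q)
        if q=="tray": o=[x for x in o if np.linalg.norm(atz(c,x["position"],0)[:2]-[.56,.228])<.04]
        if o:r.append(o[0]["position"])
    if r: L[q,c]=np.mean(r,0); print(q,c,np.array(r).tolist())
  A=np.zeros((3,3));B=np.zeros(3)
  for c in("top","scene"):
    if (q,c) in L:
      o,d=ray(c,L[q,c]);d/=np.linalg.norm(d);M=np.eye(3)-np.outer(d,d);A+=M;B+=M@o
  print(q,np.linalg.solve(A,B))
E
```

```text
[[0.4923 0.3065]
 [0.6417 0.2893]
 [0.6218 0.1615]
 [0.473  0.1809]] [0.5572 0.2346] [0.1271 0.1504 0.1294 0.1501]
neck top [[308.6, 171.6], [313.0, 168.9], [312.2, 171.0]]
neck scene [[202.3, 169.6], [201.5, 172.1], [199.2, 169.4]]
neck [ 0.5581 -0.1828  0.1418]
cap_top top [[315.0, 171.5], [251.5, 144.5], [312.6, 172.9]]
cap_top scene [[202.1, 161.8], [382.0, 290.2]]
cap_top [0.5666 0.0035 0.0706]
neck_mouth top [[309.5, 166.4], [312.2, 168.9], [316.5, 168.3]]
neck_mouth scene [[200.5, 163.3], [201.5, 163.9], [203.1, 163.8]]
neck_mouth [ 0.5572 -0.1801  0.1751]
tray top [[181.8, 184.9], [184.2, 183.5], [181.9, 182.1]]
tray scene [[311.3, 253.8], [315.0, 252.8], [310.4, 254.4]]
tray [ 0.5562  0.23   -0.0136]
```

View pics/cap.png

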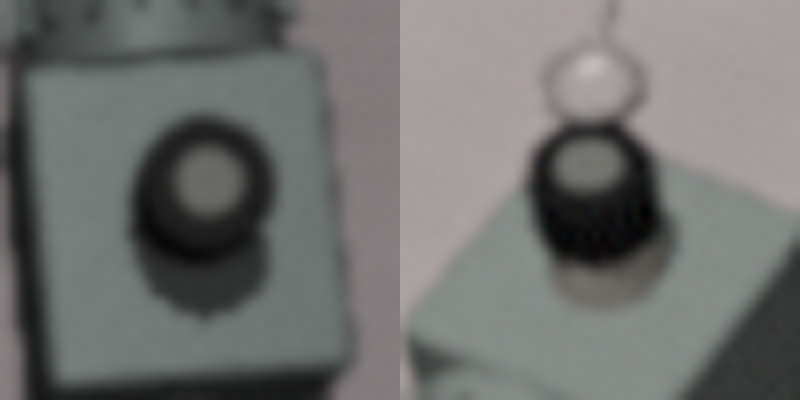

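The crop shows the cap's top disc at top-camera pixel (313.7,169.3) and scene-camera pixel (200.3,161.2). The neck is in the middle of the oil case.

```bash
python3 - <<'E'
from h import *
for c,p in(("top",(313.7,169.3)),("scene",(200.3,161.2))):
  for z in(.173,.178,.183):print(c,atz(c,p,z))
A=np.zeros((3,3));B=np.zeros(3)
for c,p in(("top",(313.7,169.3)),("scene",(200.3,161.2))):
  o,d=ray(c,p);d/=np.linalg.norm(d);M=np.eye(3)-np.outer(d,d);A+=M;B+=M@o
print(np.linalg.solve(A,B))
E
```

```text
top [ 0.55473624 -0.18560333  0.173     ]
top [ 0.55364505 -0.18487731  0.178     ]
top [ 0.55255385 -0.18415129  0.183     ]
scene [ 0.54881111 -0.18838671  0.173     ]
scene [ 0.55219892 -0.18519761  0.178     ]
scene [ 0.55558673 -0.18200852  0.183     ]
[ 0.55322881 -0.18449068  0.17942547]
```

```bash

python3 -m handwheel '[[[-3.9,-4.2,0],[0,0,0]],[[-7.8,-8.4,0],[0,0,0]],[[-11.7,-12.6,0],[0,0,0]],[[-15.6,-16.8,0],[0,0,0]],[[-19.4,-20.9,0],[0,0,0]]]' -1 20
python3 -m handwheel '[[[-3.9,-4.2,0],[0,0,0]],[[-7.8,-8.4,0],[0,0,0]],[[-11.7,-12.6,0],[0,0,0]],[[-15.6,-16.8,0],[0,0,0]],[[-19.4,-20.9,0],[0,0,0]]]'
python3 -m handwheel '[[[-3.9,-4.2,0],[0,0,0]],[[-7.8,-8.4,0],[0,0,0]],[[-11.7,-12.6,0],[0,0,0]],[[-15.6,-16.8,0],[0,0,0]],[[-19.5,-20.9,0],[0,0,0]]]'
python3 -c "
from station import ctrl
o=ctrl.get_obs();print(o['q'],o['tool_pos'],o['tool_rot'],o['contact_force'])"
```

```text
t: 3.72
tool_pos: [0.3151, 0.3326, 0.2315]
tool_rot: [0.498, 3.101, 0.001]
contact_force: [-0.1, 0.1, -0.4]
opening: 0.0856
grip_force: 0.0
t: 4.35
tool_pos: [0.4339, 0.0731, 0.2317]
tool_rot: [0.499, 3.1, 0.001]
contact_force: [1.4, -0.0, 0.7]
opening: 0.0856
grip_force: 0.0
t: 4.97
tool_pos: [0.5536, -0.1866, 0.2315]
tool_rot: [0.499, 3.101, 0.0]
contact_force: [1.1, 0.4, 0.4]
opening: 0.0854
grip_force: 0.0
[-4.52584529e-01 -4.40428257e-02  1.70966275e+00  2.24944714e-04
  1.47544900e+00 -1.70412347e+00] [ 0.55360479 -0.1866121   0.23147019] [4.99304406e-01 3.10108740e+00 9.91696060e-05] [1.14126575 0.35402811 0.44574798]
```

```bash

for i in 1; do
python3 -m handwheel '[[[0,0,0],[0,0,0.184]],[[0,0,0],[0,0,0.368]],[[0,0,0],[0,0,0.552]],[[0,0,0],[0,0,0.736]],[[0,0,0],[0,0,0.92]]]'
python3 -m handwheel '[[[0,0,0],[0,0,0.184]],[[0,0,0],[0,0,0.368]],[[0,0,0],[0,0,0.552]],[[0,0,0],[0,0,0.736]],[[0,0,0],[0,0,0.92]]]'
python3 -m handwheel '[[[0,0,0],[0,0,0.184]],[[0,0,0],[0,0,0.368]],[[0,0,0],[0,0,0.552]],[[0,0,0],[0,0,0.736]],[[0,0,0],[0,0,0.92]]]'
python3 -m handwheel '[[[0,0,0],[0,0,0.184]],[[0,0,0],[0,0,0.368]],[[0,0,0],[0,0,0.552]],[[0,0,0],[0,0,0.736]],[[0,0,0],[0,0,0.92]]]'
python3 -m handwheel '[[[0,0,0],[0,0,0.184]],[[0,0,0],[0,0,0.368]],[[0,0,0],[0,0,0.552]],[[0,0,0],[0,0,0.736]],[[0,0,0],[0,0,0.92]]]'
done | tail -6
cat >> h.py <<'E'
from scipy.spatial.transform import Rotation as Ro
def delta(x,y,z):
    "tool-axes shift in cm from the measured pose to a world point"
    o=ctrl.get_obs(); R=Ro.from_rotvec(o["tool_rot"]).as_matrix()
    print("q6",o["q"][5],"pos",o["tool_pos"],"shift cm",np.round(R.T@(np.array([x,y,z])-o["tool_pos"])*100,2)); print("tool x,y in world",R[:,0].round(3),R[:,1].round(3),"F",o["contact_force"].round(2),"Tq",o["wrist_torque"].round(2))
E
python3 -c "
from h import *
delta(.553,-.185,.142)"
```

```text
t: 8.1
tool_pos: [0.553, -0.1846, 0.2313]
tool_rot: [-1.973, 2.444, -0.0]
contact_force: [-0.7, 0.3, 0.7]
opening: 0.0853
grip_force: 0.0
q6 2.904177147052126 pos [ 0.55298467 -0.18464511  0.231337  ] shift cm [ 0.03 -0.01  8.93]
tool x,y in world [-0.211 -0.978  0.   ] [-0.978  0.211 -0.   ] F [-0.7   0.29  0.66] Tq [-0.02 -0.03 -0.05]
```

```bash

python3 -m handwheel '[[[0,0,3],[0,0,0]],[[0,0,6],[0,0,0]],[[0,0,8],[0,0,0]],[[0,0,8.9],[0,0,0]],[[0,0,8.9],[0,0,0]]]'
python3 -m handwheel '[[[0,0,0],[0,0,0]],[[0,0,0],[0,0,0]],[[0,0,0],[0,0,0]],[[0,0,0],[0,0,0]],[[0,0,0],[0,0,0]]]' 1 20
python3 -m handwheel '[[[0,0,0],[0,0,0]],[[0,0,0],[0,0,0]]]'
python3 -c "
from h import *
delta(.553,-.185,.142)"
```

```text
t: 8.72
tool_pos: [0.553, -0.1846, 0.1422]
tool_rot: [1.981, -2.438, -0.001]
contact_force: [0.8, -0.2, 1.3]
opening: 0.0857
grip_force: 0.0
t: 9.35
tool_pos: [0.5536, -0.1849, 0.1429]
tool_rot: [-1.98, 2.438, -0.002]
contact_force: [0.9, -0.7, 2.7]
opening: 0.0501
grip_force: 24.4
t: 9.6
tool_pos: [0.5532, -0.1848, 0.1425]
tool_rot: [-1.981, 2.438, -0.001]
contact_force: [1.4, -1.3, 2.8]
opening: 0.0498
grip_force: 24.4
q6 2.8981531079541605 pos [ 0.5532181  -0.18475218  0.14251205] shift cm [0.03 0.02 0.05]
tool x,y in world [-0.205 -0.979  0.   ] [-0.979  0.205 -0.001] F [ 1.38 -1.35  2.83] Tq [-0.13 -0.17  0.04]
```

```bash

python3 -m handwheel '[[[0,0,-0.02],[0,0,-0.1]],[[0,0,-0.04],[0,0,-0.2]],[[0,0,-0.06],[0,0,-0.3]],[[0,0,-0.08],[0,0,-0.4]],[[0,0,-0.095],[0,0,-0.5]]]'
python3 -m handwheel '[[[0,0,-0.02],[0,0,-0.1]],[[0,0,-0.04],[0,0,-0.2]],[[0,0,-0.06],[0,0,-0.3]],[[0,0,-0.08],[0,0,-0.4]],[[0,0,-0.095],[0,0,-0.5]]]'
python3 -c "
from h import *
delta(.553,-.185,.142)"
```

```text
t: 10.22
tool_pos: [0.5524, -0.1843, 0.1428]
tool_rot: [2.525, -1.868, -0.003]
contact_force: [1.1, -0.2, 2.2]
opening: 0.0502
grip_force: 24.5
t: 10.85
tool_pos: [0.5523, -0.1843, 0.1437]
tool_rot: [-2.909, 1.185, 0.003]
contact_force: [-1.2, -0.1, 1.7]
opening: 0.0501
grip_force: 24.5
q6 1.8948684466473973 pos [ 0.55229073 -0.18429823  0.14367554] shift cm [0.1  0.   0.17]
tool x,y in world [ 0.715 -0.699 -0.002] [-0.699 -0.715  0.001] F [-1.25 -0.08  1.73] Tq [0.02 0.08 0.07]
```

```bash

(python3 -m handwheel '[[[0,0,-0.03],[0,0,-0.156]],[[0,0,-0.06],[0,0,-0.312]],[[0,0,-0.09],[0,0,-0.468]],[[0,0,-0.12],[0,0,-0.624]],[[0,0,-0.149],[0,0,-0.78]]]'
python3 -m handwheel '[[[0,0,-0.03],[0,0,-0.156]],[[0,0,-0.06],[0,0,-0.312]],[[0,0,-0.09],[0,0,-0.468]],[[0,0,-0.12],[0,0,-0.624]],[[0,0,-0.149],[0,0,-0.78]]]'
python3 -m handwheel '[[[0,0,-0.03],[0,0,-0.156]],[[0,0,-0.06],[0,0,-0.312]],[[0,0,-0.09],[0,0,-0.468]],[[0,0,-0.12],[0,0,-0.624]],[[0,0,-0.149],[0,0,-0.78]]]') | grep -v rot
python3 -c "
from h import *
delta(.553,-.185,.142)"
```

```text
t: 11.48
tool_pos: [0.5523, -0.1848, 0.1456]
contact_force: [-1.2, -1.4, 3.2]
opening: 0.0496
grip_force: 24.7
t: 12.1
tool_pos: [0.5522, -0.1854, 0.1472]
contact_force: [-1.6, -2.5, 2.2]
opening: 0.0496
grip_force: 24.6
t: 12.72
tool_pos: [0.5524, -0.1856, 0.1487]
contact_force: [-1.1, -4.0, 2.5]
opening: 0.0502
grip_force: 24.6
q6 -0.44686742790968814 pos [ 0.55241554 -0.18559762  0.14870325] shift cm [0.06 0.06 0.67]
tool x,y in world [ 0.003  1.    -0.002] [ 1.    -0.003 -0.001] F [-1.14 -3.98  2.45] Tq [-0.53  0.14 -0.03]
```

```bash

(python3 -m handwheel '[[[0,0,-0.03],[0,0,-0.156]],[[0,0,-0.06],[0,0,-0.312]],[[0,0,-0.09],[0,0,-0.468]],[[0,0,-0.12],[0,0,-0.624]],[[0,0,-0.149],[0,0,-0.78]]]'
python3 -m handwheel '[[[0,0,-0.03],[0,0,-0.156]],[[0,0,-0.06],[0,0,-0.312]],[[0,0,-0.09],[0,0,-0.468]],[[0,0,-0.12],[0,0,-0.624]],[[0,0,-0.149],[0,0,-0.78]]]'
python3 -m handwheel '[[[0,0,-0.03],[0,0,-0.156]],[[0,0,-0.06],[0,0,-0.312]],[[0,0,-0.09],[0,0,-0.468]],[[0,0,-0.12],[0,0,-0.624]],[[0,0,-0.149],[0,0,-0.78]]]') | grep -v rot
python3 - <<'E'
from h import *
delta(.553,-.185,.142)
f=lambda I,u,v:cv2.resize(I[v-30:v+30,u-30:u+30],(400,400),interpolation=cv2.INTER_CUBIC)
cv2.imwrite("pics/g1.png",np.hstack([f(ctrl.get_image("top"),313,172),f(ctrl.get_image("scene"),202,166)]))
E
```

```text
t: 13.35
tool_pos: [0.5527, -0.1854, 0.1502]
contact_force: [0.8, -2.2, 2.6]
opening: 0.0499
grip_force: 24.5
t: 13.98
tool_pos: [0.5529, -0.1848, 0.1518]
contact_force: [-0.4, -0.1, 3.2]
opening: 0.0498
grip_force: 24.6
t: 14.6
tool_pos: [0.553, -0.1846, 0.1532]
contact_force: [0.2, 0.2, 2.7]
opening: 0.0497
grip_force: 24.5
q6 -2.786988048327319 pos [ 0.55295517 -0.18458578  0.15321505] shift cm [ 0.03 -0.03  1.12]
tool x,y in world [-0.72  -0.693 -0.   ] [-0.693  0.72   0.   ] F [0.21 0.19 2.7 ] Tq [ 0.05 -0.11 -0.01]
```

View pics/g1.png

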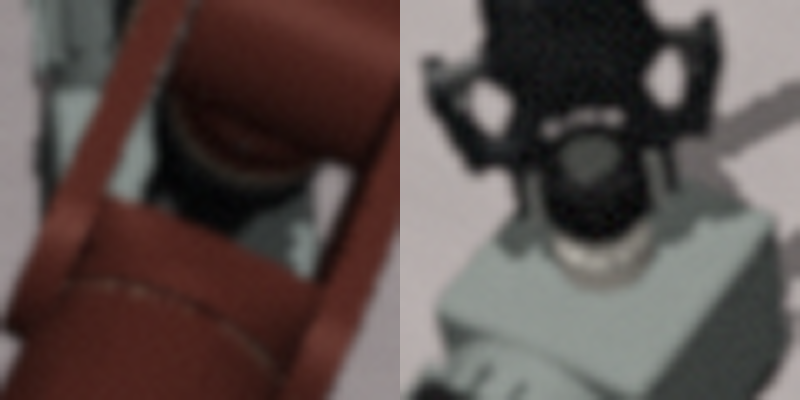

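The right-hand crop shows the fingers holding the cap at about (595,185) with the pale neck now showing below it, so it has risen. Next I release, wind back and grip again.

```bash

(python3 -m handwheel '[[[0,0,0],[0,0,0]],[[0,0,0],[0,0,0]],[[0,0,0],[0,0,0]],[[0,0,0],[0,0,0]],[[0,0,0],[0,0,0]]]' -1
python3 -m handwheel '[[[0,0,0],[0,0,0.184]],[[0,0,0],[0,0,0.368]],[[0,0,0],[0,0,0.552]],[[0,0,0],[0,0,0.736]],[[0,0,0],[0,0,0.92]]]'
python3 -m handwheel '[[[0,0,0],[0,0,0.184]],[[0,0,0],[0,0,0.368]],[[0,0,0],[0,0,0.552]],[[0,0,0],[0,0,0.736]],[[0,0,0],[0,0,0.92]]]'
python3 -m handwheel '[[[0,0,0],[0,0,0.184]],[[0,0,0],[0,0,0.368]],[[0,0,0],[0,0,0.552]],[[0,0,0],[0,0,0.736]],[[0,0,0],[0,0,0.92]]]'
python3 -m handwheel '[[[0,0,0],[0,0,0.184]],[[0,0,0],[0,0,0.368]],[[0,0,0],[0,0,0.552]],[[0,0,0],[0,0,0.736]],[[0,0,0],[0,0,0.92]]]'
python3 -m handwheel '[[[0,0,0],[0,0,0.184]],[[0,0,0],[0,0,0.368]],[[0,0,0],[0,0,0.552]],[[0,0,0],[0,0,0.736]],[[0,0,0],[0,0,0.92]]]'
)| grep -v rot
python3 - <<'E'
from h import *
delta(.553,-.185,.153)
E
```

```text
t: 15.32
tool_pos: [0.553, -0.1846, 0.1531]
contact_force: [0.5, 0.7, 0.6]
opening: 0.0855
grip_force: 0.0
t: 15.95
tool_pos: [0.553, -0.1846, 0.1532]
contact_force: [0.5, 0.7, -0.1]
opening: 0.0854
grip_force: 0.0
t: 16.58
tool_pos: [0.553, -0.1846, 0.1532]
contact_force: [-0.7, -0.0, 0.1]
opening: 0.0855
grip_force: 0.0
t: 17.2
tool_pos: [0.553, -0.1846, 0.1532]
contact_force: [0.4, -0.3, -1.2]
opening: 0.0855
grip_force: 0.0
t: 17.82
tool_pos: [0.553, -0.1846, 0.1532]
contact_force: [-0.2, -0.2, -0.5]
opening: 0.085
grip_force: 0.0
t: 18.45
tool_pos: [0.553, -0.1846, 0.1532]
contact_force: [-0.1, -0.3, 0.1]
opening: 0.0853
grip_force: 0.0
q6 1.8243601044883555 pos [ 0.55298843 -0.18464131  0.15317172] shift cm [0.02 0.03 0.02]
tool x,y in world [ 0.763 -0.647 -0.   ] [-0.647 -0.763  0.   ] F [-0.15 -0.3   0.12] Tq [-0.02 -0.01 -0.04]
```

```bash

(python3 -m handwheel '[[[0,0,0],[0,0,0]],[[0,0,0],[0,0,0]],[[0,0,0],[0,0,0]],[[0,0,0],[0,0,0]],[[0,0,0],[0,0,0]]]' 1 20
python3 -m handwheel '[[[0,0,0],[0,0,0]],[[0,0,0],[0,0,0]],[[0,0,-0.03],[0,0,-0.156]],[[0,0,-0.06],[0,0,-0.312]]]'
python3 -m handwheel '[[[0,0,-0.03],[0,0,-0.156]],[[0,0,-0.06],[0,0,-0.312]],[[0,0,-0.09],[0,0,-0.468]],[[0,0,-0.12],[0,0,-0.624]],[[0,0,-0.149],[0,0,-0.78]]]'
python3 -m handwheel '[[[0,0,-0.03],[0,0,-0.156]],[[0,0,-0.06],[0,0,-0.312]],[[0,0,-0.09],[0,0,-0.468]],[[0,0,-0.12],[0,0,-0.624]],[[0,0,-0.149],[0,0,-0.78]]]'
)| grep -v rot
python3 - <<'E'
from h import *
delta(.553,-.185,.153)
E
```

```text
t: 19.08
tool_pos: [0.5529, -0.1849, 0.1532]
contact_force: [-0.8, -1.4, 0.7]
opening: 0.0497
grip_force: 26.8
t: 19.58
tool_pos: [0.5528, -0.1848, 0.1537]
contact_force: [-1.9, -2.5, 1.1]
opening: 0.0497
grip_force: 26.9
t: 20.2
tool_pos: [0.5532, -0.1845, 0.1554]
contact_force: [-0.5, 0.5, 0.6]
opening: 0.0496
grip_force: 26.8
t: 20.82
tool_pos: [0.5534, -0.1843, 0.1569]
contact_force: [-0.1, -0.6, 1.6]
opening: 0.0496
grip_force: 26.9
q6 -0.05907067113304903 pos [ 0.55336081 -0.18430094  0.15690888] shift cm [-0.08 -0.01  0.39]
tool x,y in world [0.381 0.925 0.001] [ 0.925 -0.381  0.001] F [-0.08 -0.56  1.6 ] Tq [ 0.    0.04 -0.06]
```

Total so far is about 7.55 rad (1.20 turns). I'll take it on to about 1.5 turns.

```bash

(python3 -m handwheel '[[[0,0,-0.03],[0,0,-0.156]],[[0,0,-0.06],[0,0,-0.312]],[[0,0,-0.09],[0,0,-0.468]],[[0,0,-0.12],[0,0,-0.624]],[[0,0,-0.149],[0,0,-0.78]]]'
python3 -m handwheel '[[[0,0,-0.03],[0,0,-0.156]],[[0,0,-0.06],[0,0,-0.312]],[[0,0,-0.09],[0,0,-0.468]],[[0,0,-0.12],[0,0,-0.624]],[[0,0,-0.149],[0,0,-0.78]]]'
python3 -m handwheel '[[[0,0,-0.03],[0,0,-0.156]],[[0,0,-0.06],[0,0,-0.312]],[[0,0,-0.06],[0,0,-0.312]]]'
python3 -m handwheel '[[[0,0,-0.05],[0,0,0]],[[0,0,-0.1],[0,0,0]]]'
)| grep -v rot
python3 - <<'E'
from h import *
delta(.553,-.185,.153)
E
```

```text
t: 21.45
tool_pos: [0.553, -0.1842, 0.1582]
contact_force: [-2.0, 0.5, 1.1]
opening: 0.0498
grip_force: 26.9
t: 22.08
tool_pos: [0.5527, -0.1846, 0.1595]
contact_force: [-1.8, 0.0, 0.0]
opening: 0.0495
grip_force: 26.8
t: 22.45
tool_pos: [0.553, -0.1848, 0.1602]
contact_force: [-1.4, -1.5, 0.6]
opening: 0.0492
grip_force: 26.8
t: 22.7
tool_pos: [0.553, -0.1848, 0.1612]
contact_force: [0.4, -3.3, 0.0]
opening: 0.0496
grip_force: 26.7
q6 -1.924706314735783 pos [ 0.55300898 -0.18476977  0.16123906] shift cm [-0.   -0.02  0.82]
tool x,y in world [-0.995  0.096 -0.   ] [ 0.096  0.995 -0.   ] F [ 0.42 -3.28  0.01] Tq [-0.38  0.09  0.02]
```

```bash

(python3 -m handwheel '[[[0,0,-0.05],[0,0,0]],[[0,0,-0.1],[0,0,0]]]'
python3 -m handwheel '[[[0,0,-0.05],[0,0,0]],[[0,0,-0.1],[0,0,0]]]'
)| grep -v rot
```

```text
t: 22.95
tool_pos: [0.553, -0.1848, 0.1624]
contact_force: [-0.3, -1.3, -1.1]
opening: 0.0495
grip_force: 26.7
t: 23.2
tool_pos: [0.553, -0.1847, 0.1633]
contact_force: [-1.1, -3.2, -1.0]
opening: 0.0492
grip_force: 26.7
```

No resistance over 3 mm of pure lift, so the cap is free. I'll lift it straight up.

```bash

(python3 -m handwheel '[[[0,0,-0.3],[0,0,0]],[[0,0,-0.7],[0,0,0]],[[0,0,-1.2],[0,0,0]],[[0,0,-1.8],[0,0,0]],[[0,0,-2.4],[0,0,0]]]'
python3 -m handwheel '[[[0,0,-1],[0,0,0]],[[0,0,-2],[0,0,0]],[[0,0,-3],[0,0,0]],[[0,0,-4],[0,0,0]],[[0,0,-4.5],[0,0,0]]]'
)| grep -v rot
python3 - <<'E'
from h import *
delta(.559,.230,.23)
f=lambda I,u,v:cv2.resize(I[v-60:v+40,u-50:u+50],(400,400),interpolation=cv2.INTER_CUBIC)
cv2.imwrite("pics/g2.png",np.hstack([f(ctrl.get_image("top"),313,172),f(ctrl.get_image("scene"),202,166)]))
E
```

```text
t: 23.82
tool_pos: [0.5531, -0.1845, 0.1878]
contact_force: [0.5, 0.0, -0.5]
opening: 0.0492
grip_force: 26.6
t: 24.45
tool_pos: [0.5533, -0.1848, 0.2334]
contact_force: [0.1, -0.9, -1.2]
opening: 0.0496
grip_force: 26.6
q6 -1.9258518741765964 pos [ 0.55328746 -0.18478067  0.23342667] shift cm [ 3.36 41.35  0.32]
tool x,y in world [-0.996  0.095 -0.001] [ 0.095  0.996 -0.   ] F [ 0.07 -0.9  -1.18] Tq [-0.02 -0.02  0.02]
```

View pics/g2.png

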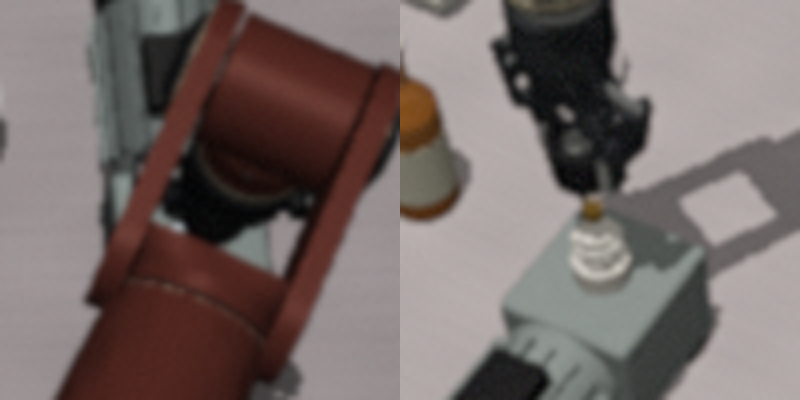

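The right-hand crop shows the bare neck with its brass plunger at about (595,215) and the cap held in the fingers above it, so it is off. Next I carry it over the tray.

```bash

(python3 -m handwheel '[[[0.3,3,0],[0,0,0]],[[0.7,7.5,0],[0,0,0]],[[1.1,12,0],[0,0,0]],[[1.5,16.5,0],[0,0,0]],[[1.8,21,0],[0,0,0]]]'
python3 -m handwheel '[[[0.3,4.5,0],[0,0,0]],[[0.7,9,0],[0,0,0]],[[1.1,13.5,0],[0,0,0]],[[1.4,18,0],[0,0,0]],[[1.6,20.4,0],[0,0,0]]]'
python3 -m handwheel '[[[0,0,0],[0,0,0.16]],[[0,0,0],[0,0,0.32]],[[0,0,0],[0,0,0.48]],[[0,0,0],[0,0,0.64]],[[0,0,0],[0,0,0.8]]]'
python3 -m handwheel '[[[0,0,0],[0,0,0.16]],[[0,0,0],[0,0,0.32]],[[0,0,0],[0,0,0.48]],[[0,0,0],[0,0,0.64]],[[0,0,0],[0,0,0.79]]]'
)| grep -v rot
python3 - <<'E'
from h import *
delta(.558,.231,.03)
cv2.imwrite("pics/t1.png",np.hstack([cv2.resize(ctrl.get_image("top")[100:260,80:280],(400,320)),cv2.resize(ctrl.get_image("scene")[140:300,220:420],(400,320))]))
E
```

```text
t: 25.18
tool_pos: [0.5545, 0.0276, 0.2318]
contact_force: [0.7, 0.1, -0.5]
opening: 0.0496
grip_force: 26.6
t: 25.8
tool_pos: [0.5577, 0.2328, 0.2316]
contact_force: [-0.2, -0.8, -0.3]
opening: 0.0495
grip_force: 26.7
t: 26.42
tool_pos: [0.558, 0.2307, 0.2316]
contact_force: [-0.1, 0.2, -1.7]
opening: 0.0495
grip_force: 26.6
t: 27.05
tool_pos: [0.558, 0.2306, 0.2316]
contact_force: [0.5, 0.2, -1.1]
opening: 0.0496
grip_force: 26.6
q6 0.38775479132638685 pos [0.55802683 0.230634   0.23158298] shift cm [5.000e-02 1.000e-02 2.016e+01]
tool x,y in world [ 0.119  0.993 -0.   ] [ 0.993 -0.119 -0.001] F [ 0.46  0.17 -1.11] Tq [ 0.   -0.04  0.02]
```

View pics/t1.png

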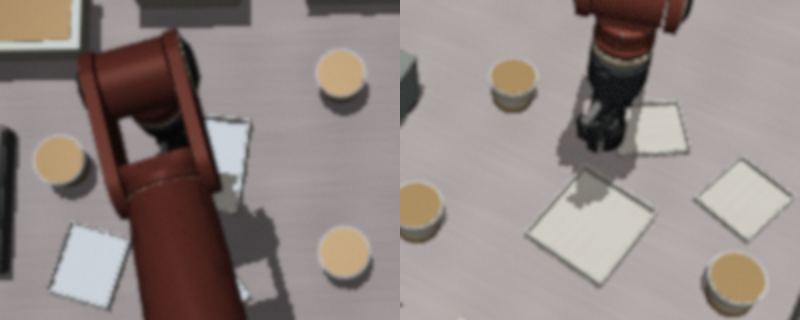

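The left crop shows the gripper over the large tray, whose right part shows at (230,165). The tubs are where they were.

I'll descend fast to 30 mm, then creep.

```bash

(python3 -m handwheel '[[[0,0,4],[0,0,0]],[[0,0,9],[0,0,0]],[[0,0,14],[0,0,0]],[[0,0,18],[0,0,0]],[[0,0,20.2],[0,0,0]]]'
python3 -m handwheel '[[[0,0,0.4],[0,0,0]],[[0,0,0.8],[0,0,0]],[[0,0,1.2],[0,0,0]],[[0,0,1.6],[0,0,0]],[[0,0,1.8],[0,0,0]]]'
python3 -m handwheel '[[[0,0,0.1],[0,0,0]],[[0,0,0.2],[0,0,0]],[[0,0,0.3],[0,0,0]],[[0,0,0.3],[0,0,0]]]'
)| grep -v rot
python3 - <<'E'
from h import *
delta(.558,.231,.005)
cv2.imwrite("pics/t2.png",cv2.resize(ctrl.get_image("scene")[205:285,265:365],(800,600),interpolation=cv2.INTER_CUBIC))
E
```

```text
t: 27.78
tool_pos: [0.5563, 0.2301, 0.0268]
contact_force: [-0.1, 0.7, -0.7]
opening: 0.0498
grip_force: 26.7
t: 28.4
tool_pos: [0.5585, 0.2308, 0.0125]
contact_force: [0.4, -0.2, -1.1]
opening: 0.0495
grip_force: 26.7
t: 28.9
tool_pos: [0.5583, 0.2307, 0.0092]
contact_force: [-0.6, 0.2, -1.1]
opening: 0.0497
grip_force: 26.7
q6 0.3827575690152634 pos [0.55826875 0.23070259 0.00921418] shift cm [ 0.03 -0.03  0.42]
tool x,y in world [ 0.114  0.994 -0.   ] [ 0.994 -0.114 -0.   ] F [-0.56  0.18 -1.11] Tq [ 0.02  0.02 -0.03]
```

View pics/t2.png

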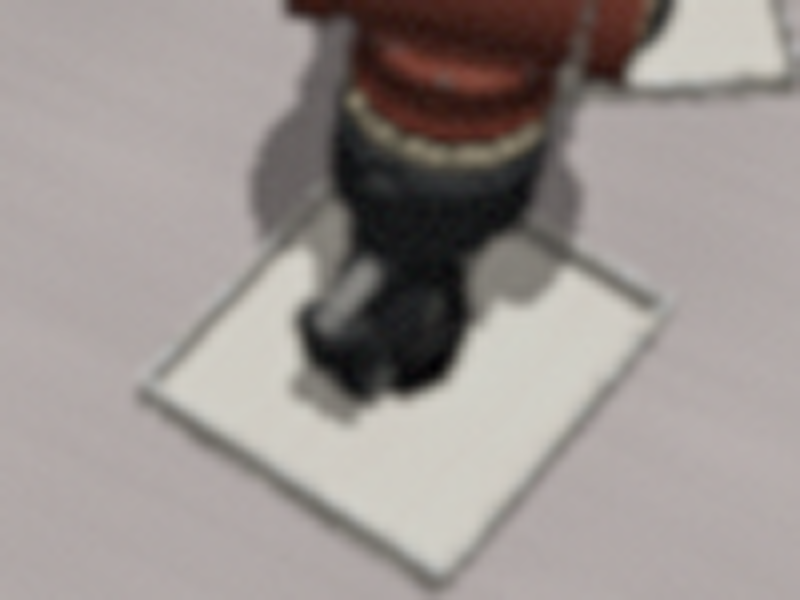

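The picture shows the gripper inside the large tray, near its middle, with the cap and finger tips around (390,380). I'll creep down to contact.

```bash

for i in 1; do
python3 -m handwheel '[[[0,0,0.1],[0,0,0]],[[0,0,0.2],[0,0,0]],[[0,0,0.2],[0,0,0]]]'
python3 -m handwheel '[[[0,0,0.05],[0,0,0]],[[0,0,0.1],[0,0,0]],[[0,0,0.1],[0,0,0]]]'
python3 -m handwheel '[[[0,0,0.05],[0,0,0]],[[0,0,0.1],[0,0,0]],[[0,0,0.1],[0,0,0]]]'
done| grep -v rot
```

```text
t: 29.32
tool_pos: [0.5582, 0.2307, 0.0071]
contact_force: [0.0, -0.0, -1.0]
opening: 0.0492
grip_force: 26.7
t: 29.7
tool_pos: [0.5583, 0.2307, 0.0062]
contact_force: [-0.2, -0.7, -1.3]
opening: 0.0495
grip_force: 26.7
t: 30.08
tool_pos: [0.5582, 0.2307, 0.0052]
contact_force: [0.7, 1.2, -0.7]
opening: 0.0494
grip_force: 26.7
```

```bash

for i in 1; do
python3 -m handwheel '[[[0,0,0.05],[0,0,0]],[[0,0,0.1],[0,0,0]],[[0,0,0.1],[0,0,0]]]'
python3 -m handwheel '[[[0,0,0.05],[0,0,0]],[[0,0,0.1],[0,0,0]],[[0,0,0.1],[0,0,0]]]'
done| grep -v rot
```

```text
t: 30.45
tool_pos: [0.5583, 0.2307, 0.0042]
contact_force: [0.0, 0.7, -0.3]
opening: 0.0497
grip_force: 26.7
t: 30.82
tool_pos: [0.5583, 0.2307, 0.0032]
contact_force: [-0.2, -0.7, -1.6]
opening: 0.0493
grip_force: 26.7
```

```bash

for i in 1; do
python3 -m handwheel '[[[0,0,0.05],[0,0,0]],[[0,0,0.05],[0,0,0]]]'
python3 -m handwheel '[[[0,0,0.05],[0,0,0]],[[0,0,0.05],[0,0,0]]]'
done| grep -E "pos|cont"
```

```text
tool_pos: [0.5583, 0.2307, 0.0028]
contact_force: [0.3, 0.4, -0.4]
tool_pos: [0.5583, 0.2307, 0.0023]
contact_force: [-0.1, -0.0, -0.5]
```

```bash

python3 -m handwheel '[[[0,0,0.05],[0,0,0]],[[0,0,0.05],[0,0,0]]]'| grep -E "pos|cont"
```

```text
tool_pos: [0.5583, 0.2307, 0.0017]
contact_force: [1.1, 0.2, -1.0]
```

```bash

for i in 1; do
python3 -m handwheel '[[[0,0,0.05],[0,0,0]],[[0,0,0.05],[0,0,0]]]'
python3 -m handwheel '[[[0,0,0.05],[0,0,0]],[[0,0,0.05],[0,0,0]]]'
done| grep -E "pos|cont"
```

```text
tool_pos: [0.5583, 0.2307, 0.0013]
contact_force: [-0.2, -0.7, -0.8]
tool_pos: [0.5583, 0.2307, 0.0007]
contact_force: [-1.0, 0.4, 0.2]
```

```bash

python3 -m handwheel '[[[0,0,0.05],[0,0,0]],[[0,0,0.05],[0,0,0]]]'| grep -E "pos|cont"
```

```text
tool_pos: [0.5583, 0.2307, 0.0002]
contact_force: [-0.6, 0.5, -2.1]
```

```bash

python3 -m handwheel '[[[0,0,0.05],[0,0,0]],[[0,0,0.05],[0,0,0]]]'| grep -E "pos|cont"
```

```text
tool_pos: [0.5584, 0.2307, 0.0002]
contact_force: [-1.2, 0.6, 2.7]
```

```bash

python3 -m handwheel '[[[0,0,0.05],[0,0,0]],[[0,0,0.05],[0,0,0]]]'| grep -E "pos|cont"
```

```text
tool_pos: [0.5584, 0.2307, 0.0001]
contact_force: [-2.8, -2.3, 6.0]
```

```bash

python3 -m handwheel '[[[0,0,0.04],[0,0,0]],[[0,0,0.04],[0,0,0]]]'| grep -E "pos|cont"
```

```text
tool_pos: [0.5584, 0.2307, 0.0001]
contact_force: [-4.1, -2.2, 7.8]
```

The force has risen to about 8 N, so the cap is on the floor. I'll ease off, open and rise.

```bash

for i in 1; do
python3 -m handwheel '[[[0,0,-0.1],[0,0,0]],[[0,0,-0.1],[0,0,0]]]'
python3 -m handwheel '[[[0,0,0],[0,0,0]],[[0,0,0],[0,0,0]],[[0,0,0],[0,0,0]],[[0,0,0],[0,0,0]]]' -0.7
python3 -m handwheel '[[[0,0,-0.5],[0,0,0]],[[0,0,-1.5],[0,0,0]],[[0,0,-3],[0,0,0]],[[0,0,-6],[0,0,0]],[[0,0,-10],[0,0,0]]]'
python3 -m handwheel '[[[-4,0,-4],[0,0,0]],[[-9,0,-8],[0,0,0]],[[-14,0,-8],[0,0,0]],[[-20,0,-8],[0,0,0]],[[-20,0,-8],[0,0,0]]]'
done| grep -v rot
python3 - <<'E'
from h import *
a=ctrl.get_image("top")[155:211,145:220];b=ctrl.get_image("scene")[215:285,270:364]
cv2.imwrite("pics/e.png",np.hstack([cv2.resize(x,(400,300),interpolation=cv2.INTER_CUBIC) for x in(a,b)]))
E
```

```text
t: 33.33
tool_pos: [0.5585, 0.2308, 0.0001]
contact_force: [-2.1, -0.5, 3.8]
opening: 0.0497
grip_force: 28.5
t: 33.83
tool_pos: [0.5583, 0.2307, -0.0002]
contact_force: [-0.2, 0.1, 0.3]
opening: 0.0725
grip_force: 0.0
t: 34.45
tool_pos: [0.5578, 0.2306, 0.101]
contact_force: [-0.2, 0.7, 1.0]
opening: 0.0727
grip_force: 0.0
t: 35.08
tool_pos: [0.5356, 0.0287, 0.1816]
contact_force: [-0.5, -0.3, -0.5]
opening: 0.0726
grip_force: 0.0
```

View pics/e.png

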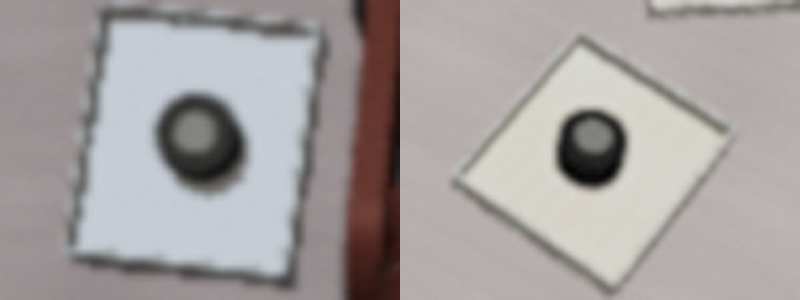

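The cap stands upright near the middle of the tray, at (200,137) in the left crop and (592,145) in the right crop, and the gripper is clear.

```bash
python3 -c "
from station import ctrl
print(ctrl.finish_job())"
```

```text
the job is handed in; nothing more can be done
None
```

I unscrewed the cap in two grips, lifted it off in the fingers and set it open side down near the middle of the 160 x 140 mm tray, then released it and handed the job in at about 35 s; no verdict came back.

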